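# Put the sharpening steel back in its hexagonal block

## Robot

A 6-joint arm with a two-finger parallel gripper is mounted at the origin on a cart in front of the work surface, level with it; the furniture and walls round the work are solid. World frame = base frame: x ahead of the robot, y to its left, z up, the work surface at z = 0. Lengths are in mm, angles in degrees, forces in N, time in s.
With the tool pointing down it reaches from about 350 to 850 mm from the base axis. Payload 8.1 kg.
Tool frame: the origin (TCP) lies midway between the tips of the shut fingers; the grasp point (between the pads) lies 19 mm behind it (r.grasp_offset is the distance from the TCP to the grasp point, in mm); z points along the fingers, x is the direction in which the jaws open and shut, and the axes are right-handed (so a half turn about z gives the same grasp; the last joint's range is limited). The gripper opens to 85 mm and grips with 20 to 120 N. Pads are 22 mm wide; open, the fingers measure 114 mm over their backs; the gripper's body (76 mm by 85 mm) begins 54 mm behind the grasp point. The pads swing forward as they close: fully open they stand 13 mm farther back than shut.
Start: joints at [-70.841, 7.471, 85.268, -0, 87.261, -4.893], TCP at [244.567, -547.898, 231.292] pointing down, gripper open.
Joint ranges: [-169.43, 169.43], [-51.17, 129.36], [1.28, 143.12], [-76.62, 256.62], [0, 156.53], [-152.29, 152.29]. Speed limits (degrees/s): [136.94, 136.94, 159.86, 180, 180, 180].

## Interface

Orientations are given as [roll, pitch, yaw] about the fixed x, y, z axes, in that order (R = Rz(yaw) Ry(pitch) Rx(roll)).
In Python, from bench import r, optics, hand_in gives the robot as it stands.
- The arm moves only by the shell command python3 -m pendant 'ROWS' [FORCE]. ROWS is JSON, a list of rows, each a list of 5 numbers: the opening, from 0 (shut) to 1 (fully open), then the shift along the tool's x, y, z in mm, then the turn about the tool's z in degrees. A call has 1 to 10 rows; each row shifts and turns the commanded pose from where the row before left it, along the tool's axes as they then stand; what a row does not reach is not made up. A row lasts 1/10 s, in which the tool goes at most 50 mm and 8.59 degrees, less where a joint would pass 70% of its speed; a pose out of reach is approached as far as the arm can. A call with a gripper value outside its range is refused whole. The fingers move at their own pace and stop on an object; FORCE is the grip in N (left out, the last holds). Time passes only in rows, so rows that do not move let the fingers close. It gives the time, the measured TCP pose, the force and the opening at its end, in the units of the state.
- r.sense(): the state, without advancing time (a new reading comes with each control period).
- optics.snapshot(name): name is "side" or "top" or "wrist"; returns (picture, depth): 420x560x3 uint8, blue, green, red; 420x560 float32, mm along the optical axis (not along the pixel's ray), 0 where there is no reading.
- optics.camera_params(name): a dict with "camera_matrix" (3x3 intrinsics, pixels), "k1" (the pictures are not rectified: a ray, as slopes to the right and down, at radius r is drawn at 1 + k1 r^2 times it, then the intrinsics apply), "eye" and "orientation" of the camera in the world. Camera axes: x right, y down, z forward; pixel columns grow to the right and rows downward; lengths in mm; the calibration is good to about 2 mm. A picture is of the moment at which its call begins: read the wrist's pose just before it. camera_params takes no time and is no camera call; for the wrist camera it gives the pose at the moment of the call.
- hand_in(): hands the job in, once; it reports no verdict.
Trained networks look in the newest picture that a camera, given by its name, has taken for a name from the list of things; names that differ only in an ending like _2 or _b are one class to them, and where a whole thing is asked for, a point or a joint stands for the part that bears it (a point fixed in the world has none). Each returns a list of dicts, best first, with "score" (0 to 1); they miss things now and then, are a little off and sometimes report something else, mostly with a low value. They report only what shows in the picture. A call takes as long as a camera call. They do not tell look-alikes from the thing itself.
- optics.search_frame(camera, query): "at" ([x, y, z] in mm, in world coordinates, good to about 4 mm: the middle of the surface that is visible of it).
The state is a dict: "time": time; "joint_pos": joint angles; "qd": joint speeds; "joint_efforts": joint torques, N m; "tool_pos": TCP position; "tcp_rot": TCP orientation; "ft_force": force on the tool from outside, world axes, zero at the start; "wrist_torque": the same for the moment, N m; "finger_gap": finger opening in mm.
Only numpy, scipy, OpenCV 4.12 (cv2) and the standard library are available. Lean on these libraries where they do the work, as an engineer would, in place of code of your own. Each camera call takes 0.05 s, during which the arm holds its last target. There are 200 camera calls.

## Task

The hexagonal wooden block that holds the sharpening steel has been left lying on the wrong flat. Roll it over on the worktop, one flat at a time and letting it rest on each, without picking it up, until the flat with the hole is on top; then take the steel out of the white drying stand and push it gently down into the hole, tip first, until it is fully home, and let go of it. Do not drop the steel into the hole, and leave the spice jar and the drinking glass where they stand.

Things in the scene. Friction and masses are not known exactly. Their poses are not given: they have to be found in the camera images.
- hex_block: Loose wooden hexagonal prism, 120 mm long, 64 across flats (74 across edges, flats 37 wide), about 0.35 kg. Origin at its centre. x along it; +z out of the flat with the hole, at first 120 degrees from up: roll it twice away from the side that flat faces. Pushed level it just slides: carry its near side edge (32 mm up) up round the far lower edge; past 30 degrees it falls over. 37 mm a roll.
- hole_mouth (a point): Centre of the hole's mouth, in the middle of the drilled flat, 32 mm from the block's centre; z points out of the hole along its axis. Hole 12.5 mm in diameter with a slightly chamfered rim, 50 mm deep, closed at the bottom.
- hole_bottom (a point): Centre of the hole's bottom, 50 mm below the mouth; axes as for hole_mouth.
- steel: Loose sharpening steel, 194 mm long, 0.12 kg, tip down in the stand (may lean 3 degrees). Origin at the centre of its dark wooden handle, 22 x 22 mm square, 80 mm long; x, y square to the handle's sides; +z up, away from the tip. Below the handle: round guard 34 mm wide, 4 thick, then a round rod 10 mm in diameter, 110 long.
- steel_tip (a point): Tip of the steel's rod (rod tapered over the last 5 mm), 154 mm below the handle's centre; axes as for the steel.
- stand_hole (a point): Centre of the hole's mouth in the top of the fixed white drying stand, a 70 x 70 mm block 55 mm high on an 82 mm square foot; hole 12 mm in diameter and 45 mm deep, so the steel must be lifted more than 45 mm to come out.
- spice: Loose bystander, a spice jar 48 mm in diameter and 70 mm high; origin at the centre of its underside. To be left alone.
- cup: Loose bystander, a small drinking glass 58 mm in diameter and 70 mm high; origin at the centre of its underside. To be left alone.
Not all that is in view belongs to the job. Leave any yellow look-alike of the hex_block alone.

How it is judged:
By the outcome, as a careful person would: the job done as asked, in the order asked, and still so for the second after the job is handed in, with the robot touching nothing.
It also fails if it takes over 72 s, if anything falls off the work surface, if the arm or the gripper's body presses on something with over 40 N, if the wrist force passes 120 N, or if a joint passes its speed limit or range.

## Working session

There is one attempt and no reset: what is moved stays moved. The work goes in short steps, Python scripts to look and compute and a shell command to move; the robot and the scene stay as the last step left them, time stands still between calls to the robot, and variables do not carry over. Pictures are saved under pics/ and viewed, about 8 in all and at most 12, crops included, and the job is handed in when it is done.

```bash
mkdir -p pics; ls
cat > h.py <<'E'
import numpy as np, cv2
from bench import r, optics
from scipy.spatial.transform import Rotation as R
def rays(name,px,p=None):
    p=p or optics.camera_params(name); K=np.array(p["camera_matrix"])
    px=np.atleast_2d(px).astype(float)
    d=np.array([p["k1"],0,0,0.])
    u=cv2.undistortPoints(px.reshape(-1,1,2),K,d).reshape(-1,2)
    return np.c_[u,np.ones(len(u))],p
def rot(p):
    o=np.array(p["orientation"],float)
    return o if o.shape==(3,3) else R.from_euler('xyz',o,degrees=True).as_matrix()
def cloud(name,depth,px,p=None):
    c,p=rays(name,px,p); px=np.atleast_2d(px).astype(int)
    z=depth[px[:,1],px[:,0]]
    return (c*z[:,None])@rot(p).T+np.array(p["eye"]),z
def onz(name,px,z,p=None):
    c,p=rays(name,px,p); w=c@rot(p).T; e=np.array(p["eye"])
    return e+w*((z-e[2])/w[:,2])[:,None]
def proj(name,P,p=None):
    p=p or optics.camera_params(name)
    c=(np.atleast_2d(P)-np.array(p["eye"]))@rot(p); s=c[:,:2]/c[:,2:]
    s=s*(1+p["k1"]*(s**2).sum(1))[:,None]
    K=np.array(p["camera_matrix"]); return s@K[:2,:2].T+K[:2,2]
E
python3 - <<'E'
from h import *
print(r.sense()); print(r.grasp_offset)
ims=[]
for n in ["side","top","wrist"]:
    p=optics.camera_params(n); print(n,p)
    im,d=optics.snapshot(n); np.save(f"pics/{n}0.npy",d); cv2.imwrite(f"pics/{n}0.png",im); ims.append(im)
    if n!="wrist":
      for q in ["hex_block","hole_mouth","steel","steel_tip","stand_hole","spice","cup"]:
        print(n,q,[(np.round(x["at"]).tolist(),round(x["score"],2)) for x in optics.search_frame(n,q)])
cv2.imwrite("pics/both0.png",cv2.resize(np.vstack([ims[0],ims[1]]),(800*560//560*1,1200))[:, :] if 0 else cv2.resize(np.hstack(ims[:2]),(800,300)))
E
```

```text
pics
{'time': 0.0, 'joint_pos': array([-7.08405480e+01,  7.51372875e+00,  8.53298419e+01,  4.47974033e-04,
        8.72624525e+01, -4.89120115e+00]), 'qd': array([-0.10510542, -0.05443778, -0.00805413, -0.04245801, -0.02430829,
       -0.06489074]), 'joint_efforts': array([ 1.02787017e-03, -5.69402039e+01, -5.00548768e+01,  6.58815270e-05,
        1.51193870e-02, -3.05209042e-06]), 'tool_pos': array([ 244.38388731, -547.36534559,  230.25343064]), 'tcp_rot': array([-1.79990514e+02,  1.05598946e-01, -6.59493599e+01]), 'ft_force': array([-0.48922596,  0.44157826,  0.39043632]), 'wrist_torque': array([ 0.02881127, -0.01695614, -0.00364567]), 'finger_gap': 85.53627083049525}
18.700000000000003
side {'camera_matrix': array([[454.85834373,   0.        , 281.29962303],
       [  0.        , 454.85834373, 221.54447992],
       [  0.        ,   0.        ,   1.        ]]), 'k1': -0.14495228964320309, 'eye': array([556.7760506 , 520.12903806, 639.1429335 ]), 'orientation': array([-123.49264478,    0.98323643,  176.09456395])}
side hex_block [([514.0, -131.0, 56.0], 0.91), ([362.0, -13.0, 60.0],
[... 725 characters left out ...]
 ([519.0, -152.0, 63.0], 0.71)]
top hole_mouth [([515.0, -148.0, 64.0], 0.77), ([356.0, -41.0, 63.0], 0.65)]
top steel [([468.0, -371.0, 203.0], 0.74)]
top steel_tip [([463.0, -370.0, 198.0], 0.74), ([459.0, -361.0, 57.0], 0.26)]
top stand_hole [([460.0, -362.0, 55.0], 0.84)]
top spice [([604.0, -409.0, 70.0], 0.59)]
top cup [([671.0, -347.0, 29.0], 0.59)]
wrist {'camera_matrix': array([[308.77367231,   0.        , 277.40502377],
       [  0.        , 308.77367231, 210.5504269 ],
       [  0.        ,   0.        ,   1.        ]]), 'k1': -0.0691507234210876, 'eye': array([ 306.28540161, -520.05449587,  375.00719161]), 'orientation': array([ 1.64123676e+02, -3.70836170e-02, -6.60281342e+01])}
```

View pics/top0.png

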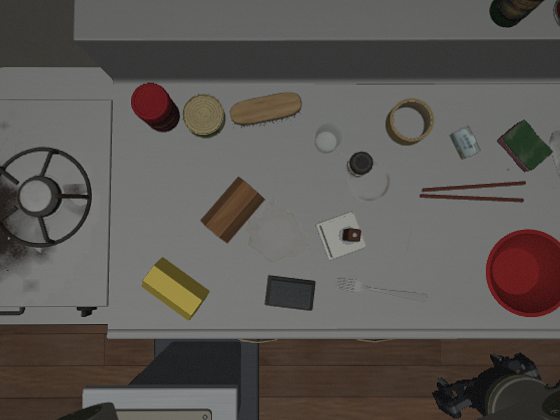

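View pics/side0.png

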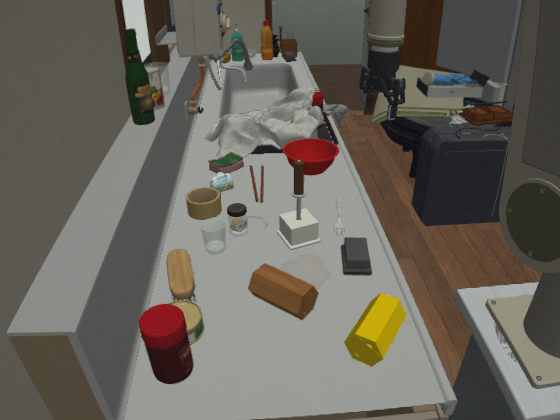

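Side view: brown block at about (283,290), yellow look-alike at (377,328), and the steel in the white stand at (299,205). In the top view these are at (233,209), (175,288) and (345,235). The spice jar is at (360,163) and the glass at (327,138). The wooden (brown) block fits the description; yellow is excluded. I'll confirm it in a crop and measure.

Run:
```python
from h import *
s=cv2.imread("pics/side0.png");t=cv2.imread("pics/top0.png");w=cv2.imread("pics/wrist0.png")
a=cv2.resize(s[255:330,230:330],(400,300),interpolation=cv2.INTER_CUBIC)
b=cv2.resize(t[165:255,180:300],(400,300),interpolation=cv2.INTER_CUBIC)
c=cv2.resize(t[190:270,300:407],(400,300),interpolation=cv2.INTER_CUBIC)
d=cv2.resize(w,(400,300))
cv2.imwrite("pics/crop1.png",np.clip(np.vstack([np.hstack([a,b]),np.hstack([c,d])]).astype(float)*1.5,0,255).astype(np.uint8))
for n,box in [("top",(190,170,275,250)),("side",(235,255,325,320))]:
    D=np.load(f"pics/{n}0.npy"); p=optics.camera_params(n)
    g=np.stack(np.meshgrid(np.arange(box[0],box[2]),np.arange(box[1],box[3])),-1).reshape(-1,2)
    P,z=cloud(n,D,g,p); im=s if n=="side" else t
    ok=(z>0)&(np.abs(P[:,2]-64)<5); P=P[ok]
    print(n,len(P),np.percentile(P[:,2],[5,50,95]))
    rect=cv2.minAreaRect(P[:,:2].astype(np.float32)); print(rect)
    # table
    # steel handle / stand
for n,box in [("top",(310,205,380,265)),("side",(275,155,325,250))]:
    D=np.load(f"pics/{n}0.npy"); p=optics.camera_params(n)
    g=np.stack(np.meshgrid(np.arange(box[0],box[2]),np.arange(box[1],box[3])),-1).reshape(-1,2)
    P,z=cloud(n,D,g,p)
    S=P[(z>0)&(np.abs(P[:,2]-55)<4)]; print(n,"stand",len(S),cv2.minAreaRect(S[:,:2].astype(np.float32)),np.median(S[:,2]))
    H=P[(z>0)&(P[:,2]>190)&(P[:,2]<230)]
    if len(H): print(n,"htop",len(H),cv2.minAreaRect(H[:,:2].astype(np.float32)),np.percentile(H[:,2],[5,50,95]))
    for lo in range(125,210,20):
        H=P[(z>0)&(P[:,2]>lo)&(P[:,2]<lo+20)]
        if len(H): print(lo,len(H),np.median(H,0).round(1))
print(proj("wrist",[[516,-150,64],[464,-365,150]]))
```

```text
top 1235 [60.13464027 63.4543421  66.61643762]
((516.9852905273438, -152.90646362304688), (45.03584289550781, 119.54193878173828), 49.33625030517578)
side 917 [60.2199859  63.08412559 64.8517338 ]
((519.472900390625, -148.48516845703125), (42.972042083740234, 120.68376922607422), 49.45594024658203)
top stand 877 ((464.08856201171875, -376.7152099609375), (69.78801727294922, 70.29752349853516), 19.93614387512207) 54.675346737878954
top htop 171 ((464.0510559082031, -376.951171875), (22.46842384338379, 21.777664184570312), 82.42932891845703) [198.69610076 203.14867176 205.6667152 ]
125 31 [ 466.1 -366.4  127. ]
145 19 [ 462.4 -365.8  156.7]
165 17 [ 465.9 -366.2  173.2]
185 154 [ 463.9 -375.3  202.7]
205 24 [ 463.8 -376.7  205.5]
side stand 544 ((435.9889221191406, -517.8060302734375), (389.1916198730469, 109.83533477783203), 82.55297088623047) 54.206401028804294
side htop 96 ((465.81939697265625, -371.9740905761719), (22.997726440429688, 19.763870239257812), 84.23175048828125) [191.08225063 201.03230842 204.26748629]
125 76 [ 465.5 -363.9  135.1]
145 79 [ 465.7 -364.4  154.2]
165 82 [ 467.5 -364.   174.8]
185 115 [ 465.8 -365.1  198.4]
205 3 [ 460.2 -373.4  205.2]
[[  43.71652661 -171.62062684]
 [ 157.26569642 -192.37631032]]
```

View pics/crop1.png

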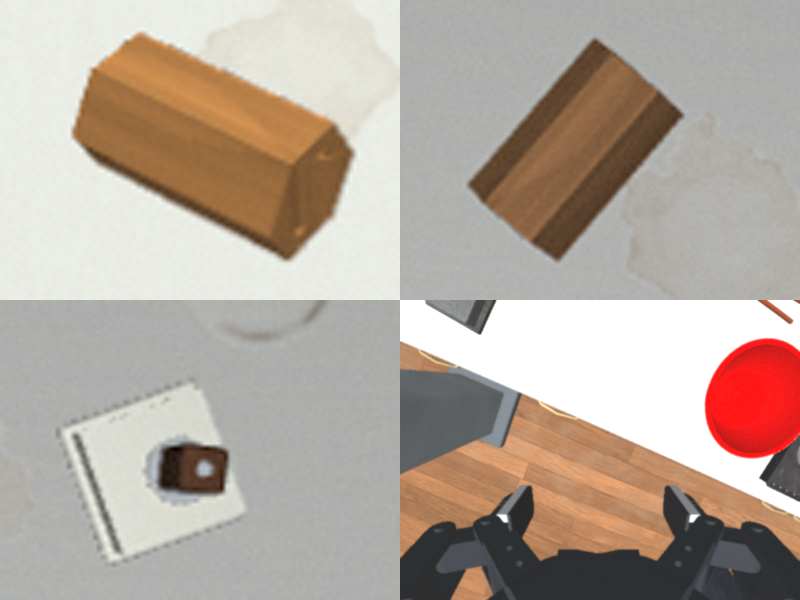

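The crop confirms the brown wooden hexagonal block. Its hole isn't on any of the three upper flats, so it's on one of the two lower ones. The steel stands upright in the stand with its handle about square to it at (464,-376). I'll move over the block and turn along the roll direction.

```bash
cat >> h.py <<'E'
def to(xyz,yaw=None):
    s=r.sense(); Y=s["tcp_rot"][2]; Rm=R.from_euler('xyz',s["tcp_rot"],degrees=True).as_matrix()
    d=Rm.T@(np.array(xyz)-s["tool_pos"]); print("shift tool",d.round(1),"turn",None if yaw is None else round((Y-yaw+180)%360-180,1))
E
python3 -m pendant '[[1,-25,-41,0,-8.5],[1,-25,-41,0,-8.5],[1,0,0,0,-8.5]]' 40
python3 -c "
from h import *
to([518,-150.5,230],49.4)"
```

```text
time: 1.15
tool_pos: [295.2, -461.0, 230.8]
tcp_rot: [-179.9, 0.1, -39.9]
ft_force: [0.4, -1.0, -0.2]
finger_gap: 85.6
shift tool [ -28.2 -381.2    1.8] turn -89.3
```

```bash
python3 -m pendant '[[1,-3,-47,0,0],[1,-3,-48,0,0],[1,-3,-48,0,0],[1,-3,-48,0,0],[1,-4,-48,0,0],[1,-4,-48,0,0],[1,-4,-47,0,0],[1,-4,-47,0,0],[1,0,0,0,-8.5],[1,0,0,0,-8.5]]'
python3 -m pendant '[[1,0,0,10,-8.5],[1,0,0,10,-8.5],[1,0,0,10,-8.5],[1,0,0,10,-8.5],[1,0,0,10,-8.5],[1,0,0,10,-8.5],[1,0,0,0,-8.5],[1,0,0,0,-8.5],[1,0,0,0,-4.3],[1,0,0,0,0]]'
cat >> h.py <<'E'
def topflat(name,D,p,c,zt=64,tol=4,rad=75):
    g=np.stack(np.meshgrid(np.arange(560),np.arange(420)),-1).reshape(-1,2)
    P,z=cloud(name,D,g,p)
    P=P[(z>0)&(abs(P[:,2]-zt)<tol)&(np.hypot(P[:,0]-c[0],P[:,1]-c[1])<rad)]
    return P,cv2.minAreaRect(P[:,:2].astype(np.float32)),np.median(P[:,2])
E
python3 - <<'E'
from h import *
p=optics.camera_params("wrist"); im,D=optics.snapshot("wrist"); cv2.imwrite("pics/w1.png",im); np.save("pics/w1.npy",D)
for z in (64,):
    P,rc,m=topflat("wrist",D,p,(518,-150)); print(len(P),rc,m)
to([518,-150.5,140],49.4)
E
```

```text
time: 2.15
tool_pos: [519.6, -155.3, 231.2]
tcp_rot: [-180.0, 0.0, -22.9]
ft_force: [0.5, -0.1, 0.6]
finger_gap: 85.5
time: 3.15
tool_pos: [518.8, -157.1, 171.3]
tcp_rot: [180.0, -0.0, 48.9]
ft_force: [0.2, 0.2, -0.1]
finger_gap: 85.1
6946 ((515.7759399414062, -152.66329956054688), (44.28824234008789, 120.68402862548828), 49.689613342285156) 64.95915639330983
shift tool [ 4.5 -5.  31.3] turn -0.7
```

View pics/w1.png

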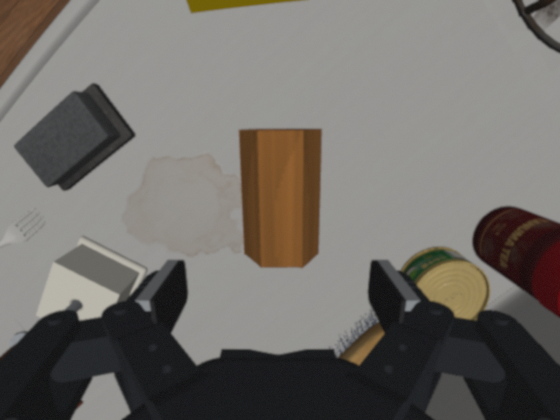

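Wrist view: the block is upright in the picture at (280,195), the stand is at (90,285), a can is at (455,300) and a brush at the bottom right. I'll check whether the clutter leaves room on each side for two rolls.

Run:
```python
from h import *
D=np.load("pics/top0.npy");p=optics.camera_params("top")
g=np.stack(np.meshgrid(np.arange(560),np.arange(420)),-1).reshape(-1,2)
P,z=cloud("top",D,g,p); c=np.array([516.5,-152]); a=np.radians(49.5); d=np.array([np.cos(a),np.sin(a)]); n=np.array([-d[1],d[0]])
u=(P[:,:2]-c)@d; v=(P[:,:2]-c)@n; ok=(z>0)&(P[:,2]>12)
for lo in range(-220,230,20):
    m=ok&(u>=lo)&(u<lo+20)&(abs(v)<130)
    print(lo, ''.join('#' if (m&(v>=q)&(v<q+10)).any() else '.' for q in range(-130,130,10)))
```

```text
-220 ########.....#########....
-200 #######.......##########..
-180 #####...........########..
-160 ...#.............####.....
-140 ..........................
-120 ..........................
-100 ..........................
-80 ..........................
-60 ..........................
-40 ......#############.......
-20 ......#############.......
0 ......#############.......
20 ......#############.......
40 ..........................
60 ..........................
80 ..........................
100 ..........................
120 #####.....................
140 ######....................
160 #######...................
180 #######...................
200 ##########................
220 ...########...............
```

Both lanes are clear. Nothing can show the underside, so I'll try rolling toward +d first (away from the robot) and check. Descending to straddle the block.

```bash
python3 -m pendant '[[1,2.3,-5.1,30,-0.6],[1,0,0,40,0],[1,0,0,40,0],[1,0,0,30,0],[1,0,0,20,0],[1,0,0,5,0],[1,0,0,0,0]]'
python3 -m pendant '[[1,2,0,0,0],[1,2,0,0,0],[1,2,0,0,0],[1,1,0,0,0],[1,0,0,0,0]]'
```

```text
time: 3.9
tool_pos: [515.9, -151.8, 5.8]
tcp_rot: [-179.9, 0.0, 49.4]
ft_force: [-0.4, -0.2, 1.4]
finger_gap: 85.1
time: 4.4
tool_pos: [521.7, -147.4, 7.3]
tcp_rot: [179.9, 0.0, 49.5]
ft_force: [-0.3, -3.9, 4.0]
finger_gap: 85.6
```

```bash
python3 -m pendant '[[1,2,0,-2.3,0],[1,1.8,0,-2.4,0],[1,1.7,0,-2.2,0],[1,1.7,0,-2.2,0],[1,1.9,0,-2.1,0],[1,1.9,0,-2.1,0],[1,2.1,0,-1.9,0],[1,2.1,0,-1.9,0],[1,0,0,0,0]]'
python3 - <<'E'
from h import *
im,D=optics.snapshot("side"); cv2.imwrite("pics/s2.png",np.clip(cv2.resize(im[230:340,220:360],(700,550),interpolation=cv2.INTER_CUBIC)*1.4,0,255).astype(np.uint8)); print(r.sense()["ft_force"])
E
```

```text
time: 5.3
tool_pos: [531.5, -134.7, 23.7]
tcp_rot: [180.0, -0.0, 49.5]
ft_force: [0.0, -0.3, 0.4]
finger_gap: 85.1
[-0.0550256  -0.92178899 -0.12513096]
```

View pics/s2.png

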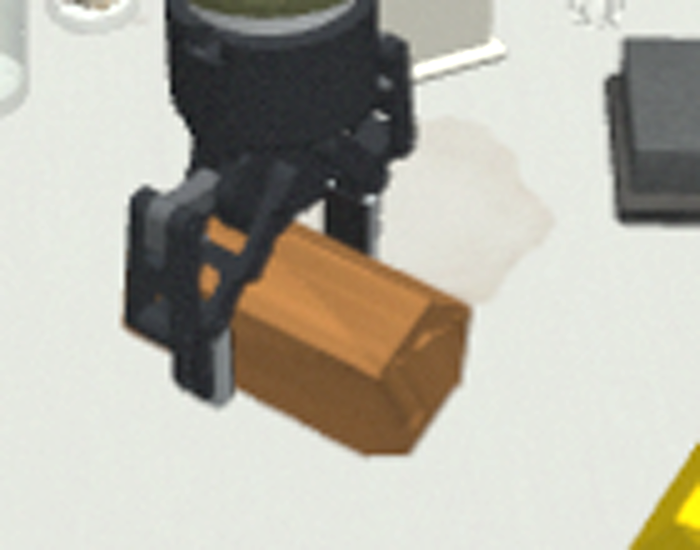

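The far finger and the block are visible, but the tilt isn't clear. I'll measure the block's profile across d from depth.

```bash
cat >> h.py <<'E'
def profile(name,D,p,c=(516.5,-152),yaw=49.5,vr=(25,58),lo=-130,hi=170,im=None):
    g=np.stack(np.meshgrid(np.arange(560),np.arange(420)),-1).reshape(-1,2)
    P,z=cloud(name,D,g,p); a=np.radians(yaw); d=np.array([np.cos(a),np.sin(a)]); n=np.array([-d[1],d[0]])
    u=(P[:,:2]-c)@d; v=(P[:,:2]-c)@n
    m=(z>0)&(v>vr[0])&(v<vr[1])&(P[:,2]>4)&(P[:,2]<90)
    print(name,[(q,int(np.median(P[m&(u>=q)&(u<q+6),2]))) for q in range(lo,hi,6) if (m&(u>=q)&(u<q+6)).sum()>3])
E
python3 - <<'E'
from h import *
for n in ("side","top"):
    im,D=optics.snapshot(n); profile(n,D,optics.camera_params(n))
E
```

```text
side [(-16, 50), (-10, 56), (-4, 62), (2, 66), (8, 71), (14, 69), (20, 67), (26, 64), (32, 63), (38, 60), (44, 47), (50, 29)]
top [(-88, 5), (2, 71), (8, 71), (14, 68), (20, 68)]
```

Tilted by about 20°, so the carry works. Continuing over the balance point.

```bash
python3 -m pendant '[[1,2.4,0,-1.7,0],[1,2.4,0,-1.7,0],[1,2.5,0,-1.6,0],[1,2.6,0,-1.6,0],[1,4.8,0,-2.5,0],[1,5.1,0,-2.1,0],[1,5.4,0,-1.5,0],[1,5.4,0,-1,0],[1,0,0,0,0],[1,0,0,0,0]]'
python3 - <<'E'
from h import *
for n in ("side","top","wrist"):
    p=optics.camera_params(n); im,D=optics.snapshot(n); profile(n,D,p); cv2.imwrite(f"pics/{n}3.png",im)
    print([(np.round(x["at"]).tolist(),round(x["score"],2)) for x in optics.search_frame(n,"hole_mouth")])
E
```

```text
time: 6.45
tool_pos: [550.8, -111.7, 37.0]
tcp_rot: [-180.0, 0.0, 49.5]
ft_force: [-0.2, -0.0, -0.2]
finger_gap: 85.4
side [(20, 62), (26, 62), (32, 63), (38, 63), (44, 63), (50, 63), (56, 62), (62, 53), (68, 43), (74, 35)]
[([361.0, -11.0, 60.0], 0.82), ([526.0, -93.0, 52.0], 0.81)]
top [(-4, 4), (2, 36), (8, 45), (56, 61), (62, 49), (68, 40)]
[([549.0, -156.0, 52.0], 0.95), ([358.0, -22.0, 65.0], 0.9)]
wrist [(-4, 33), (2, 39), (8, 50), (14, 60), (20, 65), (26, 65), (32, 65), (38, 65), (44, 65), (50, 65), (56, 61), (62, 51), (68, 40), (74, 34)]
[]
```

```bash
python3 -m pendant '[[1,-6,0,-10,0],[1,-2,0,-40,0],[1,0,0,-40,0],[1,0,0,-40,0],[1,0,0,0,0]]'
python3 - <<'E'
from h import *
out=[]
for n in ("top","wrist","side"):
    p=optics.camera_params(n); im,D=optics.snapshot(n); 
    print(topflat(n,D,p,(541,-124))[1:])
    print([(np.round(x["at"]).tolist(),round(x["score"],2)) for x in optics.search_frame(n,"hole_mouth")])
    c=proj(n,[[541,-124,50]],p)[0]; print(c); w=60 if n!="wrist" else 110
    x,y=int(np.clip(c[0],w,559-w)),int(np.clip(c[1],w,419-w)); out.append(np.clip(cv2.resize(im[y-w:y+w,x-w:x+w],(266,266))*1.3,0,255).astype(np.uint8))
cv2.imwrite("pics/c3.png",np.hstack(out))
E
```

```text
time: 7.25
tool_pos: [549.4, -119.6, 175.5]
tcp_rot: [179.4, -0.3, 49.4]
ft_force: [1.2, -0.8, 0.5]
finger_gap: 85.0
(((542.4923706054688, -125.00889587402344), (42.805301666259766, 115.5819091796875), 48.99270248413086), np.float64(63.34702691053781))
[([551.0, -146.0, 60.0], 0.93), ([344.0, -72.0, 64.0], 0.56)]
[217.2032128  197.39807829]
(((540.2964477539062, -122.82112121582031), (43.89385986328125, 120.35067749023438), 48.80488586425781), np.float64(64.96323849515052))
[([368.0, -76.0, 39.0], 0.85), ([537.0, -122.0, 66.0], 0.61)]
[270.29491558 204.15931953]
(((544.1123657226562, -118.42071533203125), (42.9129638671875, 119.79407501220703), 48.38651657104492), np.float64(63.08464944706975))
[([362.0, -10.0, 62.0], 0.75)]
[271.82845972 293.25867475]
```

View pics/c3.png

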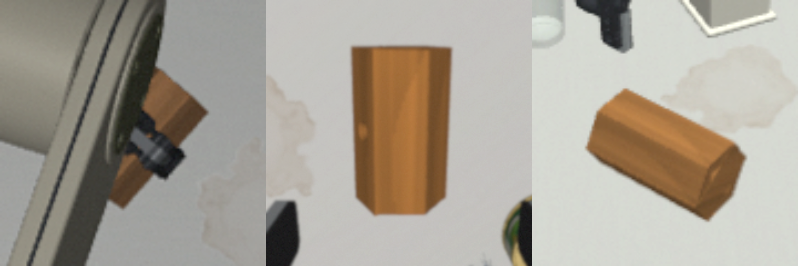

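In the wrist crop the hole shows as a spot at mid-length on the left (-d) upper flat, at (362,131), so the direction was right. One more roll the same way.

```bash
python3 -m pendant '[[1,-8.5,-3.8,20,0.5],[1,0,0,40,0],[1,0,0,40,0],[1,0,0,38,0],[1,0,0,25,0],[1,0,0,7,0],[1,0,0,0,0]]'
python3 -m pendant '[[1,2,0,0,0],[1,2,0,0,0],[1,2,0,0,0],[1,1,0,0,0],[1,0,0,0,0]]'
```

```text
time: 8.25
tool_pos: [535.4, -121.4, -4.7]
tcp_rot: [-179.8, 0.1, 49.0]
ft_force: [-0.1, -1.1, 0.8]
finger_gap: 85.5
time: 8.75
tool_pos: [542.3, -116.6, -2.3]
tcp_rot: [179.9, -0.0, 49.0]
ft_force: [0.6, 0.4, -0.9]
finger_gap: 85.5
```

```bash
python3 -m pendant '[[1,2.5,0,-2,0],[1,1.8,0,-2.4,0],[1,1.7,0,-2.2,0],[1,1.7,0,-2.2,0],[1,1.9,0,-2.1,0],[1,1.9,0,-2.1,0],[1,2.1,0,-1.9,0],[1,2.1,0,-1.9,0],[1,0,0,0,0]]'
python3 - <<'E'
from h import *
p=optics.camera_params("side"); im,D=optics.snapshot("side"); profile("side",D,p)
E
```

```text
time: 9.65
tool_pos: [552.8, -104.5, 14.3]
tcp_rot: [180.0, -0.1, 49.0]
ft_force: [0.6, -0.4, 1.2]
finger_gap: 85.7
side [(20, 50), (26, 56), (32, 60), (38, 66), (44, 70), (50, 70), (56, 68), (62, 65), (68, 62), (74, 61), (80, 51), (86, 31)]
```

```bash
python3 -m pendant '[[1,2.4,0,-1.7,0],[1,2.4,0,-1.7,0],[1,2.5,0,-1.6,0],[1,2.6,0,-1.6,0],[1,4.8,0,-2.5,0],[1,5.1,0,-2.1,0],[1,5.4,0,-1.5,0],[1,5.4,0,-1,0],[1,0,0,0,0],[1,0,0,0,0]]'
python3 -m pendant '[[1,-6,0,-10,0],[1,-2,0,-40,0],[1,0,0,-45,0],[1,0,0,-45,0],[1,0,0,-45,0],[1,0,0,0,0],[1,0,0,0,0]]'
python3 - <<'E'
from h import *
out=[]
for n in ("wrist","side"):
    p=optics.camera_params(n); im,D=optics.snapshot(n); np.save(f"pics/{n}4.npy",D); cv2.imwrite(f"pics/{n}4.png",im)
    print(n,topflat(n,D,p,(565,-96))[1:])
    print([(np.round(x["at"]).tolist(),round(x["score"],2)) for x in optics.search_frame(n,"hole_mouth")])
    c=proj(n,[[565,-96,50]],p)[0]; w=60 if n!="wrist" else 90
    x,y=int(np.clip(c[0],w,559-w)),int(np.clip(c[1],w,419-w)); print(n,x-w,y-w,400/2/w); out.append(np.clip(cv2.resize(im[y-w:y+w,x-w:x+w],(400,400),interpolation=cv2.INTER_CUBIC)*1.3,0,255).astype(np.uint8))
    if n=="wrist": P=p; print({k:np.array(v).tolist() for k,v in p.items()})
cv2.imwrite("pics/c4.png",np.hstack(out)); import pickle; pickle.dump(P,open("pics/w4p.pkl","wb"))
E
```

```text
time: 10.7
tool_pos: [572.1, -81.7, 27.4]
tcp_rot: [-180.0, 0.0, 49.0]
ft_force: [-0.7, -0.1, -0.1]
finger_gap: 85.4
time: 11.4
tool_pos: [567.8, -88.4, 215.1]
tcp_rot: [179.8, -0.1, 48.9]
ft_force: [-0.6, -0.9, -0.3]
finger_gap: 85.6
wrist (((566.5341796875, -92.99003601074219), (43.92013168334961, 120.3989486694336), 48.64886474609375), np.float64(64.97455523032377))
[([564.0, -92.0, 64.0], 0.9), ([378.0, -60.0, 50.0], 0.87)]
wrist 181 106 2.2222222222222223
{'camera_matrix': [[308.77367231052875, 0.0, 277.4050237704632], [0.0, 308.77367231052875, 210.5504268996719], [0.0, 0.0, 1.0]], 'k1': -0.0691507234210876, 'eye': [513.3935012414687, -43.17523205366429, 358.5238867687352], 'orientation': [163.89799627155384, -0.08445232934225508, 48.85229805563542]}
side (((571.3216552734375, -89.50570678710938), (42.44316864013672, 121.73869323730469), 47.7642822265625), np.float64(63.09532364033021))
[([565.0, -73.0, 56.0], 0.97), ([362.0, -13.0, 60.0], 0.94), ([464.0, -363.0, 154.0], 0.35)]
side 199 244 3.3333333333333335
```

View pics/c4.png

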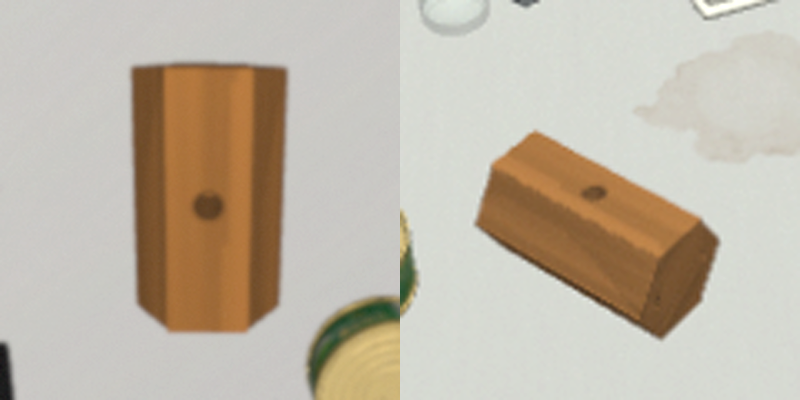

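The hole is on top: wrist pixel about (274.6,198.7), side pixel about (257.5,301.9). Now on to the steel.

```bash
python3 -m pendant '[[1,0,0,-14,8.1],[1,0,0,-14,8.1],[1,0,0,-14,8.1],[1,0,0,-14,8.1],[1,0,0,-14,8.1],[1,0,0,-5,8.1],[1,0,0,0,7.9]]'
python3 -m pendant '[[1,-9,43,0,0],[1,-9,43,0,0],[1,-9,43,0,0],[1,-9,43,0,0],[1,-9,43,0,0],[1,-10,42,0,0],[1,-10,42,0,0],[1,0,0,0,0],[1,0,0,0,0]]'
python3 - <<'E'
from h import *
import pickle
P=pickle.load(open("pics/w4p.pkl","rb"))
print(onz("wrist",[274.6,198.7],64.5,P),onz("side",[257.5,301.9],64))
p=optics.camera_params("wrist"); im,D=optics.snapshot("wrist"); np.save("pics/w5.npy",D); cv2.imwrite("pics/w5.png",im); pickle.dump(p,open("pics/w5p.pkl","wb"))
g=np.stack(np.meshgrid(np.arange(560),np.arange(420)),-1).reshape(-1,2)
Q,z=cloud("wrist",D,g,p); near=(z>0)&(np.hypot(Q[:,0]-464,Q[:,1]+372)<40)
for lo,hi in ((50,60),(197,212)):
    H=Q[near&(Q[:,2]>lo)&(Q[:,2]<hi)]; print(lo,len(H),cv2.minAreaRect(H[:,:2].astype(np.float32)) if len(H) else "",np.median(H,0))
print([(np.round(x["at"]).tolist(),round(x["score"],2)) for x in optics.search_frame("wrist","steel")])
c=proj("wrist",[[464,-376,200]],p)[0]; print(c); to([464,-376,290],-7.6)
E
```

```text
time: 12.3
tool_pos: [566.8, -87.8, 287.2]
tcp_rot: [-180.0, 0.0, -7.9]
ft_force: [0.5, -0.1, 0.8]
finger_gap: 85.4
time: 13.2
tool_pos: [462.2, -376.1, 285.7]
tcp_rot: [-179.9, 0.1, -7.7]
ft_force: [-0.7, -0.5, 0.5]
finger_gap: 85.5
[[566.67660245 -92.81153058  64.5       ]] [[568.55156238 -87.75496385  64.        ]]
50 1985 ((462.14288330078125, -376.39117431640625), (70.01084899902344, 70.07123565673828), 19.821592330932617) [ 467.40411937 -364.04815697   56.07062335]
197 821 ((462.94757080078125, -371.663818359375), (21.727272033691406, 21.633161544799805), 82.61526489257812) [ 463.11317528 -370.72019261  204.71364823]
[([467.0, -366.0, 202.0], 0.93)]
[282.01386571 214.51877302]
shift tool [ 0.9  1.2 -3.5] turn 0.1
```

View pics/w5.png

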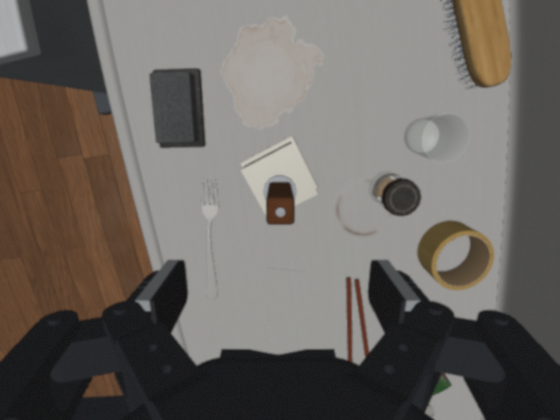

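Wrist view: the handle top is at (280,203) and the stand at (278,175). The spice jar at (402,197) and the glass at (438,137) are well clear of the fingers. The handle seems to lean slightly toward +y. I'll turn 90° so the pads square up that lean, then measure again from the second orientation.

```bash
python3 -m pendant '[[1,0,0,0,8.5],[1,0,0,0,8.5],[1,0,0,0,8.5],[1,0,0,0,8.5],[1,0,0,0,8.5],[1,0,0,0,8.5],[1,0,0,0,8.5],[1,0,0,0,8.5],[1,0,0,0,8.5],[1,0,0,0,8.5]]'
python3 -m pendant '[[1,0,0,0,5],[1,0,0,0,0],[1,0,0,0,0]]'
python3 - <<'E'
from h import *
import pickle
p=optics.camera_params("wrist"); im,D=optics.snapshot("wrist"); cv2.imwrite("pics/w6.png",im)
g=np.stack(np.meshgrid(np.arange(560),np.arange(420)),-1).reshape(-1,2)
Q,z=cloud("wrist",D,g,p); near=(z>0)&(np.hypot(Q[:,0]-464,Q[:,1]+372)<45)
for lo,hi in ((50,60),(197,212)):
    H=Q[near&(Q[:,2]>lo)&(Q[:,2]<hi)]; print(lo,len(H),cv2.minAreaRect(H[:,:2].astype(np.float32)) if len(H) else "",np.median(H,0))
to([463,-374,150],-97.5)
E
```

```text
time: 14.3
tool_pos: [464.0, -374.0, 287.4]
tcp_rot: [180.0, 0.0, -92.8]
ft_force: [-0.5, 0.3, 0.0]
finger_gap: 85.5
time: 14.6
tool_pos: [463.8, -374.6, 287.5]
tcp_rot: [180.0, 0.0, -97.3]
ft_force: [0.1, -0.2, -0.8]
finger_gap: 85.3
50 2126 ((462.28924560546875, -376.6479187011719), (70.23058319091797, 70.1588134765625), 19.642330169677734) [ 474.26212783 -383.39334171   56.04442068]
197 787 ((463.6244201660156, -372.13787841796875), (21.077594757080078, 21.3457088470459), 82.7200927734375) [ 464.68619758 -372.39348708  204.65394913]
shift tool [ -0.7   0.8 137.5] turn 0.2
```

Both wrist views agree: stand (462.2,-376.5), handle top (463.3,-371.9, z 204.7), a lean of about 1.8° toward +y that the pads will square. Descending to grip.

```bash
python3 -m pendant '[[1,-1.4,0.7,40,0.2],[1,0,0,40,0],[1,0,0,35,0],[1,0,0,20,0],[1,0,0,9,0],[1,0,0,0,0],[1,0,0,0,0]]' 50
python3 -m pendant '[[0.5,0,0,0,0],[0.35,0,0,0,0],[0.25,0,0,0,0],[0.1,0,0,0,0],[0.1,0,0,0,0],[0.1,0,0,0,0],[0.1,0,0,0,0],[0.1,0,0,0,0],[0,0,0,0,0],[0,0,0,0,0]]' 50
```

```text
time: 15.35
tool_pos: [463.4, -374.7, 145.1]
tcp_rot: [-179.9, -0.1, -97.7]
ft_force: [0.4, 0.5, 1.6]
finger_gap: 85.6
time: 16.35
tool_pos: [462.9, -374.3, 144.0]
tcp_rot: [-180.0, -0.0, -97.7]
ft_force: [-0.7, 0.6, 5.5]
finger_gap: 21.6
```

```bash
python3 -m pendant '[[0,0,0,-4,0],[0,0,0,-8,0],[0,0,0,-8,0],[0,0,0,-10,0],[0,0,0,-15,0],[0,0,0,-15,0],[0,0,0,-20,0],[0,0,0,-20,0],[0,0,0,0,0],[0,0,0,0,0]]'
python3 - <<'E'
from h import *
s=r.sense(); print(s["ft_force"],s["wrist_torque"])
p=optics.camera_params("wrist"); im,D=optics.snapshot("wrist"); cv2.imwrite("pics/w7.png",im)
ims,Ds=optics.snapshot("side"); cv2.imwrite("pics/s7.png",ims)
g=np.stack(np.meshgrid(np.arange(560),np.arange(420)),-1).reshape(-1,2)
for n,Dn,pp in (("side",Ds,optics.camera_params("side")),("wrist",D,p)):
    Q,z=cloud(n,Dn,g,pp); near=(z>0)&(np.hypot(Q[:,0]-463,Q[:,1]+374)<25)
    for lo in range(95,310,15):
        H=Q[near&(Q[:,2]>lo)&(Q[:,2]<lo+15)]
        if len(H)>4: print(n,lo,len(H),np.median(H,0).round(1),np.ptp(H[:,:2],axis=0).round(1))
print(proj("wrist",[[463,-374,110],[463,-374,220]],p),proj("side",[[463,-374,110],[463,-374,220],[463,-374,304]]))
to([567.5,-91.5,244])
E
```

```text
time: 17.35
tool_pos: [463.0, -374.3, 244.4]
tcp_rot: [-179.9, -0.0, -97.7]
ft_force: [0.3, -0.0, -2.3]
finger_gap: 21.4
[ 0.25798615 -0.02837451 -2.25059937] [ 0.00736212 -0.0188333   0.03450105]
side 110 21 [ 466.7 -369.3  119.5] [7.1 6.1]
side 125 25 [ 464.9 -369.2  133.9] [9.6 8. ]
side 140 28 [ 465.  -370.2  147.2] [9.2 7.5]
side 155 30 [ 464.8 -369.7  162.6] [9.8 8.5]
side 170 31 [ 465.  -369.9  177.8] [9.2 7.6]
side 185 31 [ 465.2 -369.8  192.7] [9.5 9.9]
side 200 27 [ 465.1 -369.7  206.2] [9.  7.8]
side 215 83 [ 466.  -363.1  222.6] [31.3 29.6]
side 230 57 [ 466.2 -362.4  235.9] [21.7 11.9]
side 245 48 [ 466.8 -354.8  253.2] [20.9 10.6]
side 260 49 [ 465.2 -353.1  266.4] [26.4 36.8]
side 275 10 [ 461.3 -355.7  277.7] [28.5 36.6]
side 290 5 [ 468.3 -361.   291.3] [7.7 5.6]
wrist 110 24 [ 466.9 -376.3  120.4] [3.6 9.1]
wrist 125 48 [ 466.7 -376.3  132.6] [5.7 9.4]
wrist 140 57 [ 466.8 -377.   148. ] [5.  9.8]
wrist 155 68 [ 466.8 -376.2  162.9] [4.2 9.4]
wrist 170 59 [ 466.8 -376.1  175.5] [3.1 8.9]
wrist 215 774 [ 473.4 -377.2  225.3] [19.7 33.3]
wrist 230 422 [ 473.3 -376.4  237.9] [ 5.8 22. ]
wrist 245 961 [ 472.9 -376.2  254.6] [10.4 47.3]
wrist 260 1644 [ 472.4 -376.   268.2] [10.6 47.5]
wrist 275 1942 [ 472.9 -376.1  283. ] [16.9 46.2]
wrist 290 4044 [ 472.5 -375.5  299.6] [30.1 45.5]
wrist 305 3303 [ 471.5 -374.5  310.6] [23.1 39.9]
[[276.15483263 199.18491843]
 [275.70114236 243.71425007]] [[299.52524582 197.50997542]
 [299.72566586 153.68049619]
 [299.85504522 116.79849243]]
shift tool [-293.9  -66.2   -1.3] turn None
```

Steel is out, hanging vertical, with its tip at z≈110. Carrying it over the hole.

```bash
python3 -m pendant '[[0,-20,-4,0,0],[0,-42,-9,0,0],[0,-45,-10,0,0],[0,-45,-11,0,0],[0,-45,-11,0,0],[0,-45,-11,0,0],[0,-32,-6,0,0],[0,-20,-4.2,0,0],[0,0,0,0,0],[0,0,0,0,0]]'
python3 -m pendant '[[0,0,0,10,0],[0,0,0,10,0],[0,0,0,5,0],[0,0,0,0,0],[0,0,0,0,0]]'
python3 - <<'E'
from h import *
import pickle
s=r.sense(); p=optics.camera_params("wrist"); im,D=optics.snapshot("wrist"); cv2.imwrite("pics/w8.png",im); np.save("pics/w8.npy",D); pickle.dump(p,open("pics/w8p.pkl","wb"))
ps=optics.camera_params("side"); ims,Ds=optics.snapshot("side"); cv2.imwrite("pics/s8.png",ims); np.save("pics/s8.npy",Ds)
print(s["tool_pos"],s["tcp_rot"])
t=s["tool_pos"]; q=proj("wrist",[[t[0],t[1],85],[567.5,-91.5,64]],p); print(q, proj("side",[[t[0],t[1],85],[567.5,-91.5,64]]))
c=q[0].astype(int); x,y=c[0]-40,c[1]-40
a=cv2.resize(im[y:y+80,x:x+80],(400,400),interpolation=cv2.INTER_CUBIC); print("w",x,y)
c=proj("side",[[t[0],t[1],75]])[0].astype(int); x,y=c[0]-40,c[1]-40; print("s",x,y)
b=cv2.resize(ims[y:y+80,x:x+80],(400,400),interpolation=cv2.INTER_CUBIC)
cv2.imwrite("pics/c8.png",np.clip(np.hstack([a,b])*1.3,0,255).astype(np.uint8))
E
```

```text
time: 18.45
tool_pos: [567.3, -91.5, 242.3]
tcp_rot: [179.9, -0.0, -97.7]
ft_force: [-0.2, -0.6, -1.4]
finger_gap: 21.3
time: 18.95
tool_pos: [567.7, -92.2, 218.3]
tcp_rot: [180.0, 0.0, -97.8]
ft_force: [0.3, -0.5, -1.3]
finger_gap: 21.3
[567.6872813  -92.15857269 218.31850718] [ 1.79967507e+02  2.85674280e-03 -9.77797758e+01]
[[276.67385885 199.15248304]
 [276.07556155 194.36512097]] [[257.35575691 291.66155775]
 [258.02196717 300.4488334 ]]
w 236 159
s 217 255
```

View pics/c8.png

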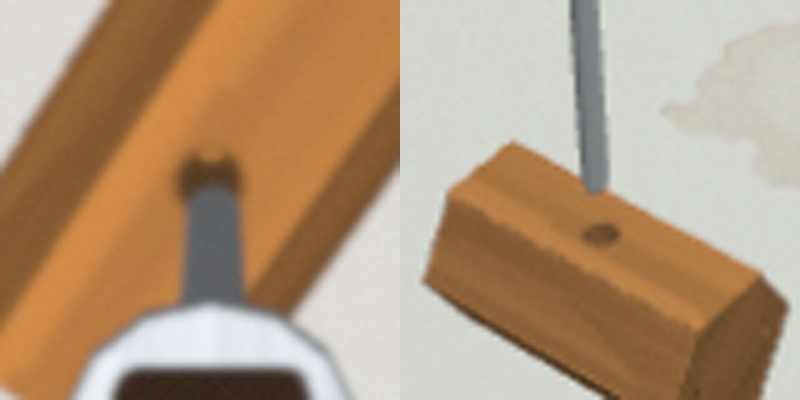

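Wrist crop: the tip is at pixel (278.5,~199) and the hole at (278.2,195.4), so it is laterally aligned. Side crop: tip end at (256.4,293), hole at (257.2,302). Computing the residual offset.

Run:
```python
from h import *
import pickle
from scipy.optimize import least_squares
p=pickle.load(open("pics/w8p.pkl","rb")); ps=optics.camera_params("side")
for z in (64,64.5): print("hole w",onz("wrist",[278.2,195.4],z,p),"s",onz("side",[257.2,302],z,ps))
for z in (84,85,86): print("tip w",z,onz("wrist",[278.5,199.9],z,p),"s",onz("side",[256.4,292.6],z,ps))
# rod surface clouds along height
g=np.stack(np.meshgrid(np.arange(560),np.arange(420)),-1).reshape(-1,2)
for n,D,q in (("wrist",np.load("pics/w8.npy"),p),("side",np.load("pics/s8.npy"),ps)):
    Q,z=cloud(n,D,g,q); near=(z>0)&(np.hypot(Q[:,0]-567.7,Q[:,1]+92)<9)
    for lo in range(70,190,12):
        H=Q[near&(Q[:,2]>lo)&(Q[:,2]<lo+12)]
        if len(H)>4: print(n,lo,len(H),((H.min(0)+H.max(0))/2).round(1),np.median(H,0).round(1))
    print("minz",np.sort(Q[near&(Q[:,2]>72),2])[:4])
```

```text
hole w [[566.17249939 -93.437919    64.        ]] s [[569.10314    -87.53739222  64.        ]]
hole w [[566.28777008 -93.45219514  64.5       ]] s [[569.09242346 -87.00911794  64.5       ]]
tip w 84 [[566.50659447 -93.70205989  84.        ]] s [[569.48747521 -90.90818594  84.        ]]
tip w 85 [[566.75252142 -93.73171624  85.        ]] s [[569.46457764 -89.80750143  85.        ]]
tip w 86 [[566.99844838 -93.7613726   86.        ]] s [[569.44168007 -88.70681693  86.        ]]
wrist 82 11 [570.2 -93.5  91.6] [571.1 -94.   92.2]
wrist 94 36 [569.5 -93.8 100. ] [571.2 -94.  100.5]
wrist 106 39 [569.6 -93.8 112. ] [571.2 -93.9 111.7]
wrist 118 48 [569.8 -93.4 123.9] [571.3 -94.3 124.1]
wrist 130 50 [570.2 -93.3 135.9] [571.2 -93.8 135.8]
wrist 142 59 [570.5 -93.5 148.1] [571.4 -93.8 147.9]
wrist 154 12 [571.4 -93.7 155.5] [571.8 -93.4 155.4]
minz [90.22118242 90.52749441 90.78973979 91.79613618]
side 82 18 [570.8 -88.4  88.6] [570.1 -88.3  90. ]
side 94 31 [570.4 -88.   99.8] [571.1 -87.8  99.9]
side 106 23 [570.6 -87.2 112.2] [570.5 -87.3 112.4]
side 118 34 [570.9 -88.2 124. ] [570.9 -87.5 124.3]
side 130 31 [570.3 -88.2 136.1] [569.7 -87.9 135.8]
side 142 29 [570.5 -88.4 147.8] [570.5 -87.3 147.6]
side 154 31 [570.8 -88.5 159.5] [571.4 -87.4 159.4]
side 166 36 [570.1 -88.2 172. ] [569.6 -87.6 171.5]
side 178 22 [569.7 -87.2 182.1] [570.3 -86.9 181.3]
minz [83.4538746  85.15986159 88.05843021 88.13038448]
```

```bash
python3 -m pendant '[[0,-0.2,0.5,6,0],[0,0,0,6,0],[0,0,0,5,0],[0,0,0,0,0],[0,0,0,0,0]]'
python3 -m pendant '[[0,0,0,2,0],[0,0,0,2,0],[0,0,0,2,0],[0,0,0,2,0],[0,0,0,0,0]]'
python3 - <<'E'
from h import *
p=optics.camera_params("wrist"); im,D=optics.snapshot("wrist"); s=r.sense(); print(s["ft_force"],s["wrist_torque"],s["tool_pos"])
ims,_=optics.snapshot("side")
t=s["tool_pos"]
c=proj("wrist",[[t[0],t[1],64]],p)[0].astype(int); x,y=c[0]-40,c[1]-40
a=cv2.resize(im[y:y+80,x:x+80],(400,400),interpolation=cv2.INTER_CUBIC); print("w",x,y)
c=proj("side",[[t[0],t[1],66]])[0].astype(int); x,y=c[0]-40,c[1]-40; print("s",x,y)
b=cv2.resize(ims[y:y+80,x:x+80],(400,400),interpolation=cv2.INTER_CUBIC)
cv2.imwrite("pics/c9.png",np.clip(np.hstack([a,b])*1.3,0,255).astype(np.uint8))
E
```

```text
time: 19.55
tool_pos: [567.3, -91.5, 201.2]
tcp_rot: [180.0, 0.0, -97.7]
ft_force: [-0.8, 0.3, -0.7]
finger_gap: 21.8
time: 20.05
tool_pos: [567.2, -91.5, 193.1]
tcp_rot: [180.0, 0.0, -97.7]
ft_force: [0.6, -0.1, -1.9]
finger_gap: 21.7
[-0.66011921 -0.0391352  -1.53528802] [ 0.00414014 -0.02461716 -0.02161811] [567.31843668 -91.51630249 193.3552416 ]
w 236 160
s 218 259
```

View pics/c9.png

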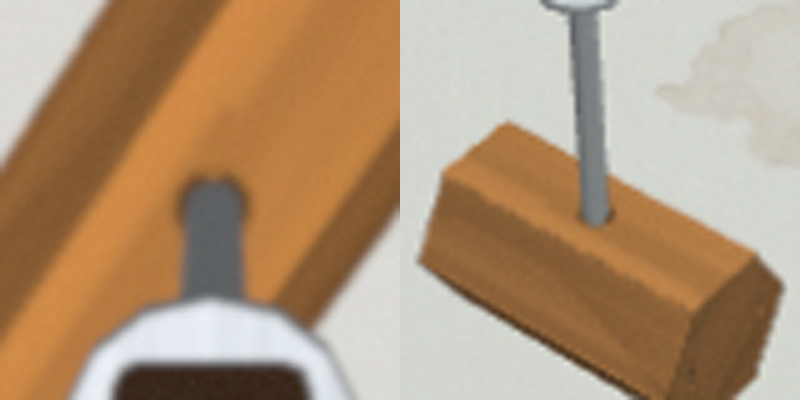

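The tip is entering the mouth in both views with no contact force. Lowering gently.

```bash
python3 -m pendant '[[0,0,0,3,0],[0,0,0,3,0],[0,0,0,3,0],[0,0,0,0,0]]'
python3 -m pendant '[[0,0,0,3,0],[0,0,0,3,0],[0,0,0,3,0],[0,0,0,3,0],[0,0,0,0,0]]'
```

```text
time: 20.55
tool_pos: [567.0, -91.4, 183.7]
tcp_rot: [179.9, 0.0, -97.7]
ft_force: [-0.7, 0.1, -2.0]
finger_gap: 21.2
time: 21.05
tool_pos: [567.1, -91.4, 171.8]
tcp_rot: [179.9, 0.0, -97.7]
ft_force: [0.0, 0.4, -1.4]
finger_gap: 21.8
```

```bash
python3 -m pendant '[[0,0,0,3,0],[0,0,0,3,0],[0,0,0,3,0],[0,0,0,3,0],[0,0,0,3,0],[0,0,0,3,0],[0,0,0,2,0],[0,0,0,0,0]]'
python3 -m pendant '[[0,0,0,1.5,0],[0,0,0,1.5,0],[0,0,0,0,0]]'
```

```text
time: 21.85
tool_pos: [567.2, -91.5, 152.1]
tcp_rot: [180.0, 0.0, -97.7]
ft_force: [0.5, 0.7, -0.0]
finger_gap: 21.3
time: 22.15
tool_pos: [567.4, -91.5, 149.4]
tcp_rot: [180.0, 0.0, -97.7]
ft_force: [0.4, 0.6, -1.3]
finger_gap: 21.6
```

```bash
python3 -m pendant '[[0,0,0,1,0],[0,0,0,0,0]]'
python3 -m pendant '[[0,0,0,1,0],[0,0,0,0,0]]'
python3 -m pendant '[[0,0,0,1,0],[0,0,0,0,0]]'
```

```text
time: 22.35
tool_pos: [567.4, -91.5, 148.5]
tcp_rot: [180.0, 0.0, -97.7]
ft_force: [0.3, 0.2, -1.8]
finger_gap: 21.7
time: 22.55
tool_pos: [567.7, -91.6, 148.1]
tcp_rot: [-180.0, -0.0, -97.7]
ft_force: [-1.0, -0.3, 1.8]
finger_gap: 21.3
time: 22.75
tool_pos: [568.0, -91.7, 147.9]
tcp_rot: [-179.9, -0.0, -97.7]
ft_force: [-2.9, 1.0, 7.8]
finger_gap: 21.1
```

Bottom contact at TCP z≈148, exactly where expected (8 N). Releasing and backing off straight up.

```bash
python3 -m pendant '[[0.35,0,0,0,0],[0.5,0,0,0,0],[0.8,0,0,0,0],[1,0,0,0,0],[1,0,0,0,0],[1,0,0,0,0],[1,0,0,0,0]]'
python3 -m pendant '[[1,0,0,-5,0],[1,0,0,-10,0],[1,0,0,-25,0],[1,0,0,-35,0],[1,0,0,-35,0],[1,0,0,-30,0],[1,50,0,-10,0],[1,50,0,0,0],[1,50,0,0,0],[1,0,0,0,0]]'
python3 - <<'E'
from h import *
print(r.sense()["time"])
ims,D=optics.snapshot("side"); ps=optics.camera_params("side"); it,Dt=optics.snapshot("top"); pt=optics.camera_params("top")
g=np.stack(np.meshgrid(np.arange(560),np.arange(420)),-1).reshape(-1,2)
Q,z=cloud("side",D,g,ps); near=(z>0)&(np.hypot(Q[:,0]-568,Q[:,1]+90)<24)
for lo in range(70,215,12):
    H=Q[near&(Q[:,2]>lo)&(Q[:,2]<lo+12)]
    if len(H)>3: print(lo,len(H),np.median(H,0).round(1),np.ptp(H[:,0]).round(1))
for q in ("spice","cup","steel"):
    for n in ("side","top"): print(q,n,[(np.round(x["at"]).tolist(),round(x["score"],2)) for x in optics.search_frame(n,q)][:1])
print("expected guard underside px", proj("side",[[567,-91,124],[567,-91,64]]))
cv2.imwrite("pics/f.png",np.hstack([cv2.resize(ims[130:340,140:420],(400,300)),cv2.resize(it[60:270,130:410],(400,300))]))
E
```

```text
time: 23.45
tool_pos: [567.4, -91.5, 146.5]
tcp_rot: [180.0, -0.0, -97.7]
ft_force: [0.3, -0.2, 0.3]
finger_gap: 85.1
time: 24.45
tool_pos: [545.9, -245.1, 297.3]
tcp_rot: [-180.0, -0.2, -98.1]
ft_force: [-0.4, 0.6, 0.5]
finger_gap: 85.2
24.45
70 27 [567.4 -86.1  75.9] 9.4
82 31 [568.1 -86.2  87.1] 9.5
94 31 [567.5 -86.   99.3] 9.2
106 15 [565.7 -86.2 108. ] 8.9
118 106 [565.  -78.9 127. ] 33.1
130 77 [565.9 -79.  136.4] 22.9
142 72 [564.1 -78.6 148.2] 22.8
154 75 [565.1 -78.8 159.4] 22.5
166 81 [563.  -77.9 171.7] 22.2
178 81 [562.4 -78.2 183.9] 24.1
190 88 [561.9 -78.2 196.1] 24.0
202 128 [561.2 -83.6 206.9] 23.5
spice side [([608.0, -395.0, 48.0], 0.61)]
spice top [([597.0, -415.0, 71.0], 0.56)]
cup side [([667.0, -332.0, 50.0], 0.86)]
cup top []
steel side [([563.0, -81.0, 161.0], 0.58)]
steel top [([559.0, -99.0, 129.0], 0.62)]
expected guard underside px [[256.69742948 275.47724716]
 [258.30323894 300.62197111]]
```

View pics/f.png

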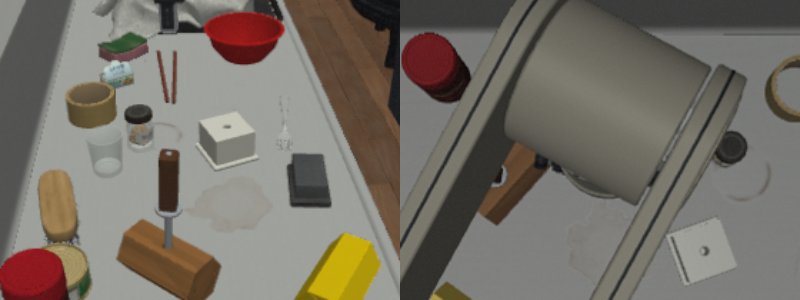

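The steel stands in the hole with its guard about 60 mm above the block, at the expected height. The spice jar and glass are where they started. The arm is clear, so I'm handing in.

```bash
python3 -m pendant '[[1,0,0,0,0],[1,0,0,0,0],[1,0,0,0,0]]'
python3 - <<'E'
from h import *
D=optics.snapshot("side")[1]; ps=optics.camera_params("side")
print(topflat("side",D,ps,(567,-91))[1:])
g=np.stack(np.meshgrid(np.arange(560),np.arange(420)),-1).reshape(-1,2)
Q,z=cloud("side",D,g,ps); m=(z>0)&(np.hypot(Q[:,0]-565,Q[:,1]+88)<24)&(Q[:,2]>203); print(np.median(Q[m],0))
from bench import hand_in
print(hand_in())
E
```

```text
time: 25.15
tool_pos: [547.5, -238.9, 296.4]
tcp_rot: [180.0, -0.0, -97.7]
ft_force: [-0.5, 0.6, 0.5]
finger_gap: 85.1
(((571.1007080078125, -89.88655090332031), (42.107627868652344, 122.22213745117188), 47.72331619262695), np.float64(63.051010920513136))
[561.23974538 -84.34444374 206.87043267]
the job is handed in; nothing more can be done
None
```

The job is done and handed in at about 25 s on the robot's clock. I rolled the brown block twice away from the robot, letting it rest on each flat. The flat with the hole was then on top. I took the steel from the stand, lowered it tip first into the hole until it met the bottom at about 8 N, let go and backed the arm off.

**Last checks that passed:**
- **Fit:** the bottom contact came within about 1 mm of where I expected it. The handle top is at about z 207 (208 expected), and the guard is about 60 mm above the block.
- **Block:** the top flat reads 63 mm high, against 64 in the text, and did not shift after release.
- **Bystanders:** the networks placed the spice jar within about 9 mm of its first position. The glass was within about 3 mm in the side view.

**Checks that failed or disagreed:**
- **Roll direction:** the hole could not be seen before the first roll, so the direction was a guess. The wrist picture after that roll confirmed it.
- **Lean:** the steel leans about 3° in the hole, roughly what the clearance allows.
- **Glass from above:** the top camera found no glass at the end, because the arm blocked its view.
- **Camera offset:** the side camera put positions up to about 5 mm off the wrist camera, so I used the wrist camera for alignment.

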